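# Break down the measured stack into the spindle kit

### The job

The parts of a spindle kit have come back from measuring as one stack on the round rubber pad: steel pin on top, then the brass bush, the spacer disc and, at the bottom, the bearing ring. Take the stack apart and complete the kit board, setting bush, disc and ring flat and right way up in the well made for each. The board already has its pin, so leave that one standing where it is and stand the extra pin from the stack upright in the red surplus tray; let no part fall over.

Things in the scene. Friction and masses are not known exactly. Their poses are not given: they have to be found in the camera images.
- extra_pin: steel stepped pin, 34 mm high: foot 24 mm in diameter and 14 mm high, above it a stem 14 mm in diameter and 20 mm long; 0.05 kg. At the start it stands, stem up, on top of the stack, on the brass bush. Origin at the centre of its underside, z up along the stem
- brass_bush: yellow brass flanged bush, 30 mm high: flange at the bottom 38 mm in diameter and 8 mm thick, above it a neck 24 mm in diameter and 22 mm long; 0.11 kg. At the start under the extra pin, on the spacer disc. Origin at the centre of its underside, z up
- spacer_disc: plain steel disc with a small hole, 45 mm in diameter, 11 mm thick, 0.11 kg. At the start under the brass bush, on the bearing ring; its edge shows all round the bush's flange. Origin at the centre of its underside, z up
- bearing_ring: steel ring, 60 mm outside diameter, 14 mm thick, 0.18 kg. At the start at the bottom of the stack, on a round black rubber pad 100 mm wide and 5 mm thick that is fixed to the bench; its edge shows all round the spacer disc. The four stacked parts are within 5 mm of one common axis. Origin at the centre of its underside, z up
- kit_pin: a second steel stepped pin of the same shape and size as the extra pin, already standing in its own small well (40 mm wide, white floor) in the fourth nest plate of the kit board; to be left there. Origin at the centre of its underside, z up
- nest_ring: square black plastic nest plate, 88x88x8 mm, level, one of four in a 188 mm square aluminium frame (the kit board), 2 x 2, 92 mm apart, in varying order. Round well 76 mm wide, 4 mm deep, with a blue floor printed with the outline of its part, the bearing ring. Origin at the centre of the plate's underside, z up; well floor 4 mm and rim 8 mm above it (8 and 12 mm above the bench)
- nest_disc: square black plastic nest plate, 88x88x8 mm, level, one of four in a 188 mm square aluminium frame (the kit board), 2 x 2, 92 mm apart, in varying order. Round well 61 mm wide, 4 mm deep, with a yellow floor printed with the outline of its part, the spacer disc. Origin at the centre of the plate's underside, z up; well floor 4 mm and rim 8 mm above it (8 and 12 mm above the bench)
- nest_bush: square black plastic nest plate, 88x88x8 mm, level, one of four in a 188 mm square aluminium frame (the kit board), 2 x 2, 92 mm apart, in varying order. Round well 54 mm wide, 4 mm deep, with a green floor printed with the outline of its part, the brass bush. Origin at the centre of the plate's underside, z up; well floor 4 mm and rim 8 mm above it (8 and 12 mm above the bench)
- surplus_tray: shallow open red plastic tray with a black floor mat, fixed to the bench, 80 (its x) x 100 (its y) mm outside, walls 3 mm thick and 14 mm high, inner floor 3 mm above the bench. Origin at the centre of its underside, z up
There are look-alikes about, which are no part of the job. What is shaped like the extra_pin but brown is not meant.

How it is judged:
At the end, for the whole second after the job is handed in: Ring, disc and bush each lie flat, right way up, on the floor of their own well (within 10 mm of its centre and 2 mm of its floor, tilt under 0.07 rad); the extra pin stands upright (0.1 rad) on the red tray's floor; the kit's pin still stands within 12 mm of its start; all at rest (horizontal distance between bearing_ring and nest_ring below 0.01 m and z of bearing_ring in the frame of nest_ring below 0.006 m and angle between each of bearing_ring, spacer_disc, brass_bush's own z axis and vertical below 0.07 rad and linear speed of each of bearing_ring, spacer_disc, brass_bush, extra_pin, kit_pin below 0.01 m/s and horizontal distance between spacer_disc and nest_disc below 0.01 m and z of spacer_disc in the frame of nest_disc below 0.006 m and horizontal distance between brass_bush and nest_bush below 0.01 m and z of brass_bush in the frame of nest_bush below 0.006 m and x of extra_pin in the frame of surplus_tray between -0.03 and 0.03 m and y of extra_pin in the frame of surplus_tray between -0.04 and 0.04 m and z of extra_pin in the frame of surplus_tray below 0.006 m and angle between each of extra_pin, kit_pin's own z axis and vertical below 0.1 rad and distance of kit_pin from where it was at the start of the episode below 0.012 m); the robot touches nothing.
It fails at once if a part of the stack falls over (angle between any of extra_pin, brass_bush, spacer_disc, bearing_ring's own z axis and vertical above 1 rad).
It fails at once if the pin already in the kit is knocked over or taken out of its well (angle between kit_pin's own z axis and vertical above 1 rad or distance of kit_pin from where it was at the start of the episode above 0.02 m).
It also fails if it takes over 128 s, if anything falls off the work surface, if the arm or the gripper's body presses on something with over 40 N, if the wrist force passes 120 N, or if a joint passes its speed limit or range.

### The arm

A 7-joint arm with a two-finger parallel gripper is mounted at the origin on a cart in front of the work surface, level with it; the furniture and walls round the work are solid. World frame = base frame: x ahead of the robot, y to its left, z up, the work surface at z = 0. Lengths are in m, angles in rad, forces in N, time in s.
With the tool pointing down it reaches from about 0.425 to 0.95 m from the base axis. Payload 16.7 kg.
Tool frame: the origin (TCP) lies on the centre line of the jaws, within the pads' length; the fingertips stand 14 mm ahead of it and the grasp point (between the pads) lies 5 mm behind it; z points along the fingers, y is the line along which they close (so a half turn about z gives the same grasp; the last joint's range is limited). The gripper opens to 94 mm and grips with 3 to 60 N. Pads are 16 mm wide; open, the fingers measure 119 mm over their backs; the gripper's body (75 mm by 177 mm) begins 78 mm behind the grasp point.
Start: joints at [-1.498, 0.426, 0.074, 1.606, -0.034, 1.111, -0.067], TCP at [0.148, 0.658, 0.219] pointing down, gripper open.
Joint ranges: [-2.85, 2.85], [-0.5, 2.14], [-1.23, 1.37], [0.21, 2.46], [-1.02, 4.16], [0.16, 2.05], [-2.73, 2.73]. Speed limits (rad/s): [1.89, 1.89, 2.39, 2.39, 3.01, 3.01, 3.01].

### API

Orientations are given as a unit quaternion [w, x, y, z].
In Python, from station import status, capture, camera_info, finish_job gives the robot as it stands.
- The arm moves only by the tool carry_out, never from a script. Its argument "targets" is a list of rows, each a list of 5 numbers: the shift along the tool's x, y, z in a scale on which 1.0 is 0.75 m, then the turn about the tool's z in parts of the range, where 1.0 means 180 degrees, then the finger opening in m, from 0 to 0.094. In form: [[x, y, z, roll, jaw], ...]. A call has 1 to 8 rows; each row is the pose to reach, as a shift and turn from the pose commanded when the call began, along the tool's axes at that moment; what a row does not reach only later rows make up. A row lasts 1/8 s, in which the tool goes at most 62.5 mm and 10.7 degrees, less where a joint would pass 70% of its speed; a pose out of reach is approached as far as the arm can. A call with a gripper value outside its range is refused whole. The fingers move at their own pace and stop on an object; "newtons" is the grip in N (left out, the last holds). Time passes only in rows, so rows that repeat a pose let the fingers close. It gives the time, the measured TCP pose, the force, the opening and the grip force at its end, in the units of the state.
- status.get_obs(): the state, without advancing time (a new reading comes with each control period).
- capture(name): name is "scene" or "top" or "wrist"; returns the picture (420x560x3 uint8, red, green, blue); there is no depth.
- camera_info(name): a dict with "fx", "fy", "cx", "cy" (pixels), "xyz" and "rotation" of the camera in the world. Camera axes: x right, y up, looking along -z (the intrinsics and any distortion apply to the point x, -y, -z); pixel columns grow to the right and rows downward; lengths in m; the calibration is good to about 2 mm. The wrist camera is an equidistant fisheye: a pixel r from the principal point sees the ray r / f radians off the axis. A picture is of the moment at which its call begins: read the wrist's pose just before it. camera_info takes no time and is no camera call; for the wrist camera it gives the pose at the moment of the call.
- finish_job(): hands the job in; it is judged then, once.
The state is a dict: "time_s": time; "joint_positions": joint angles; "dq": joint speeds; "tau": joint torques, N m; "position": TCP position; "ee_rot": TCP orientation; "ft_force": force on the tool from outside, world axes, zero at the start; "wrist_torque": the same for the moment, N m; "grip_width": finger opening in m; "gripper_force": force on a finger pad.
Only numpy, scipy, OpenCV 4.12 (cv2) and the standard library are available. Lean on these libraries where they do the work, as an engineer would, in place of code of your own. Each camera call takes 0.05 s, during which the arm holds its last target. There are 200 camera calls.

## Working session

There is one attempt and no reset: what is moved stays moved. The work goes in short steps, Python scripts to look and compute and a tool call to move; the robot and the scene stay as the last step left them, time stands still between calls to the robot, and variables do not carry over. Pictures are saved under pics/ and viewed, at most 17 in all, crops included, and the job is handed in when it is done.

Besides the shell and the picture viewer there is one more tool, called after "Emit:" as name(argument=value, ...), one argument or row to a line, values as JSON. carry_out: Moves the arm, as the interface text tells. Its arguments: {"type":"object","properties":{"targets":{"type":"array"},"newtons":{"type":"number"}},"required":["targets"]}

```bash
mkdir -p pics; ls; python3 - <<'E'
from station import status,capture,camera_info
import cv2
o=status.get_obs();print({k:o[k] for k in('time_s','position','ee_rot','grip_width','ft_force')})
for n in('scene','top','wrist'):
    print(n,camera_info(n)); cv2.imwrite(f'pics/{n}0.png',capture(n)[:,:,::-1])
E
```

```text
pics
{'time_s': 0.0, 'position': array([0.14844342, 0.65803487, 0.21877883]), 'ee_rot': array([-2.20225499e-05,  1.10696985e-01,  9.93853991e-01, -6.49031989e-04]), 'grip_width': 0.093652308315005, 'ft_force': array([-0.72538564,  0.28520525, -0.67296477])}
scene {'fx': 493.6782073680959, 'fy': 493.6782073680959, 'cx': 282.723380795458, 'cy': 215.51033579258274, 'xyz': array([-0.02968813, -0.68234003,  0.74567724]), 'rotation': array([ 0.8381877 ,  0.42631525, -0.14918196, -0.30568191])}
top {'fx': 381.5947461835589, 'fy': 381.5947461835589, 'cx': 277.0962544115726, 'cy': 209.86462963829473, 'xyz': array([0.3661155 , 0.02246848, 0.91742759]), 'rotation': array([ 0.7116338 ,  0.06948462, -0.06982624, -0.69561017])}
wrist {'fx': 325.19226210127806, 'fy': 325.19226210127806, 'cx': 279.47744707183324, 'cy': 211.7109515920244, 'xyz': array([0.06997126, 0.67701064, 0.38469026]), 'rotation': array([ 0.77294271, -0.10983526, -0.08810636,  0.61865423])}
```

View pics/top0.png

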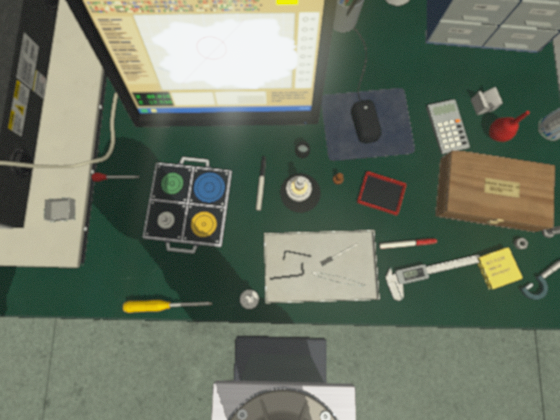

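View pics/scene0.png

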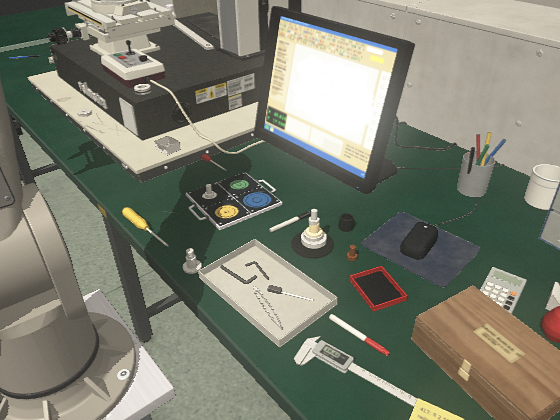

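Top view: kit board with green (172,183), blue (209,186), yellow (204,223) wells and the kit pin (165,220). The stack is at (299,189) and the red tray at (382,193). Look-alikes are the brown pin (339,178) and a steel one at (249,299). Monitor stands behind the board.

```bash
cat > h.py <<'E'
import numpy as np, cv2
from scipy.spatial.transform import Rotation as R
from station import status,capture,camera_info
def rot(q): return R.from_quat(np.roll(q,-1)).as_matrix()
def ray(ci,name,u,v):
    a,b=(u-ci['cx'])/ci['fx'],(v-ci['cy'])/ci['fy']
    if name=='wrist':
        t=np.hypot(a,b); s=np.sin(t)/t if t>1e-9 else 1; d=np.array([a*s,-b*s,-np.cos(t)])
    else: d=np.array([a,-b,-1.])
    return np.array(ci['xyz']),rot(ci['rotation'])@d
def pt(ci,name,u,v,z):
    c,d=ray(ci,name,u,v); return c+d*(z-c[2])/d[2]
def proj(ci,name,p):
    q=rot(ci['rotation']).T@(np.array(p)-ci['xyz']); x,y,z=q[0],-q[1],-q[2]
    if name=='wrist':
        r=np.hypot(x,y); t=np.arctan2(r,z); k=t/max(r,1e-9)
    else: k=1/z
    return np.array([ci['cx']+ci['fx']*x*k,ci['cy']+ci['fy']*y*k])
def ell(ci,name,cnt,z):
    "contour on plane z -> world circle centre, radius (min enclosing), centroid"
    P=np.array([pt(ci,name,*p,z)[:2] for p in cnt.reshape(-1,2)],np.float32)
    return P
HSV={'blue':((100,120,60),(125,255,255)),'green':((45,80,60),(85,255,255)),'yellow':((18,120,100),(32,255,255)),'red':((170,120,70),(180,255,255))}
def blobs(img,col,amin=60):
    h=cv2.cvtColor(img,cv2.COLOR_RGB2HSV); m=cv2.inRange(h,*HSV[col])
    if col=='red': m|=cv2.inRange(h,(0,150,70),(6,255,255))
    cs,_=cv2.findContours(m,cv2.RETR_EXTERNAL,cv2.CHAIN_APPROX_NONE)
    return sorted([c for c in cs if cv2.contourArea(c)>amin],key=cv2.contourArea,reverse=True)
def tool():
    o=status.get_obs(); return np.array(o['position']),rot(o['ee_rot'])
def shift(p,yaw=None):
    "world TCP target -> tool shift; yaw: desired world direction angle of tool y"
    c,Rt=tool(); return np.round((Rt.T@(np.array(p)-c))*1000,1)
E
python3 - <<'E'
from h import *
for n in('top','scene'):
    img=cv2.imread(f'pics/{n}0.png')[:,:,::-1].copy(); ci=camera_info(n)
    for col,z in(('blue',.008),('green',.008),('yellow',.008),('red',.014)):
        for c in blobs(img,col)[:3]:
            P=ell(ci,n,c,z); (x,y),r=cv2.minEnclosingCircle(P)
            print(n,col,cv2.contourArea(c),cv2.boundingRect(c),'mec',round(x,4),round(y,4),round(r,4),'mar',cv2.minAreaRect(P))
ci=camera_info('top')
for nm,u,v,z in(('pin',298,182,.094),('ringc',299,189,.02),('kitpin',165,219,.04),('mon L',138,123,.05),('mon R',316,118,.05),('brown',339,178,.03),('knob',303,149,.03),('boxL',82,265,.1)):
    print(nm,pt(ci,'top',u,v,z).round(3))
print(rot(ci['rotation']).round(3))
E
python3 -c "
import cv2
a=cv2.imread('pics/top0.png')[130:260,130:420];b=cv2.imread('pics/scene0.png')[160:320,170:420]
cv2.imwrite('pics/crop1.png',cv2.resize(a,None,fx=2.7,fy=2.7,interpolation=2))"
```

```text
top blue 689.0 (194, 172, 31, 31) mec 0.6017 0.1938 0.0385 mar ((0.6017274260520935, 0.193976491689682), (0.07372133433818817, 0.07481914758682251), 47.964447021484375)
top blue 130.0 (158, 109, 62, 4) mec 0.805 0.257 0.0782 mar ((0.8022646307945251, 0.2569524943828583), (0.008269649930298328, 0.1561492383480072), 1.3655484914779663)
top blue 96.0 (245, 107, 56, 4) mec 0.8129 0.0418 0.0707 mar ((0.8119633793830872, 0.04177682846784592), (0.007920908741652966, 0.14118225872516632), 2.7381882667541504)
top green 44965.5 (152, 0, 408, 328) mec 0.6942 -0.2285 0.5697 mar ((0.7304800748825073, -0.17304915189743042), (1.011661410331726, 0.864437997341156), 83.03276824951172)
top green 9430.5 (5, 204, 187, 116) mec 0.3372 0.43 0.2197 mar ((0.41965174674987793, 0.432536244392395), (0.2652968764305115, 0.4319765567779541), 0.1933881938457489)
top green 636.5 (115, 99, 37, 49) mec 0.7657 0.3911 0.0795 mar ((0.7496983408927917, 0.40732264518737793), (0.1571495682001114, 0.06894905120134354), 44.62105941772461)
top yellow 1138.0 (478, 247, 45, 42) mec 0.4206 -0.5053 0.0542 mar ((0.420538663864135
[... 2437 characters left out ...]
0.10866202414035797, 0.0871075764298439), 72.87313079833984)
scene red 412.0 (542, 306, 18, 36) mec 0.7779 -0.5206 0.0498 mar ((0.773303210735321, -0.5111228823661804), (0.09902918338775635, 0.029565155506134033), 26.030427932739258)
scene red 109.0 (365, 338, 24, 17) mec 0.4741 -0.3352 0.0254 mar ((0.4737979769706726, -0.33520039916038513), (0.013252358883619308, 0.05051639303565025), 6.649950981140137)
pin [ 0.595 -0.021  0.094]
ringc [ 0.598 -0.028  0.02 ]
kitpin [0.514 0.285 0.04 ]
mon L [0.747 0.366 0.05 ]
mon R [ 0.77  -0.066  0.05 ]
brown [ 0.625 -0.124  0.03 ]
knob [ 0.697 -0.036  0.03 ]
boxL [0.401 0.435 0.1  ]
[[ 0.023  0.98  -0.196]
 [-1.     0.023 -0.002]
 [ 0.003  0.196  0.981]]
```

View pics/crop1.png

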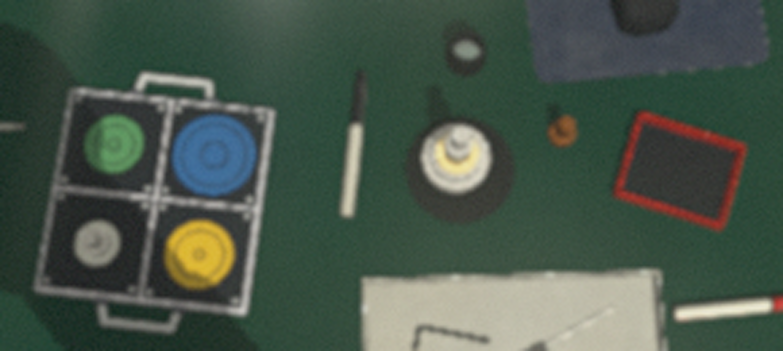

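Well floors: blue (0.602,0.194), yellow (0.510,0.201), so green sits at about (0.608,0.286). The stack axis is near (0.596,-0.023) and the tray at (0.595,-0.230). Next I move in a high, inward path toward the stack.

The rows are not in the units I measure in: shifts go in shares of 0.75 m and turns go in shares of 180 degrees. I convert before sending: -0.24 m / 0.75 = -0.32, -0.23 m / 0.75 = -0.3067.

Emit:
carry_out(
  targets=[
    [-0.04,-0.04,-0.0267,0,0.094],
    [-0.0867,-0.0867,-0.0533,0,0.094],
    [-0.1333,-0.1333,-0.08,0,0.094],
    [-0.18,-0.18,-0.1067,0,0.094],
    [-0.2267,-0.2267,-0.1067,0,0.094],
    [-0.2733,-0.2667,-0.1067,0,0.094],
    [-0.32,-0.3067,-0.1067,0,0.094],
    [-0.32,-0.3067,-0.1067,0,0.094],
  ],
  newtons=15,
)

```text
time_s: 1.15
position: [0.334, 0.3785, 0.2997]
ee_rot: [0.0, 0.113, 0.994, 0.0]
ft_force: [-0.2, 0.7, -0.1]
grip_width: 0.0939
gripper_force: 0.0
```

Scaled: -0.332 m / 0.75 = -0.4427, -0.288 m / 0.75 = -0.384.

Emit:
carry_out(
  targets=[
    [-0.048,-0.0547,0,0,0.094],
    [-0.096,-0.1107,0,0,0.094],
    [-0.144,-0.1653,0,0,0.094],
    [-0.192,-0.2213,0,0,0.094],
    [-0.24,-0.276,0.0133,0,0.094],
    [-0.288,-0.332,0.0267,0,0.094],
    [-0.336,-0.3867,0.04,0,0.06],
    [-0.384,-0.4427,0.04,0,0.06],
  ],
)

```text
time_s: 2.15
position: [0.5404, -0.0064, 0.2688]
ee_rot: [-0.0, 0.11, 0.994, -0.0]
ft_force: [0.1, 1.5, -0.5]
grip_width: 0.0771
gripper_force: 0.0
```

Emit:
carry_out(
  targets=[
    [0,0,0,0,0.04],
    [0,0,0,0,0.04],
  ],
)

```text
time_s: 2.4
position: [0.5398, -0.0049, 0.2691]
ee_rot: [-0.0, 0.11, 0.994, -0.0]
ft_force: [-0.2, 0.8, -0.4]
grip_width: 0.0575
gripper_force: 0.0
```

```bash
python3 - <<'E'
from h import *
o=status.get_obs();print(o['time_s'],o['position'],o['ee_rot'],o['grip_width'])
ci=camera_info('wrist');im=capture('wrist');np.save('w1.npy',im);import pickle;pickle.dump(ci,open('w1.pkl','wb'))
cv2.imwrite('pics/w1.png',cv2.resize(im[:,:,::-1],None,fx=1.4,fy=1.4))
print(ci['xyz'],rot(ci['rotation']).round(3))
for p in ((.596,-.023,.094),(.596,-.023,.019),(.602,.194,.008),(.595,-.23,.003)): print(p,proj(ci,'wrist',p).round(1))
E
```

```text
2.4 [ 0.53975523 -0.00493877  0.26913088] [-3.93591516e-04  1.10400187e-01  9.93887135e-01 -7.89036920e-05] 0.05753879470255075
[0.46139825 0.01376486 0.43503655] [[ 0.218 -0.937 -0.272]
 [ 0.976  0.21   0.06 ]
 [ 0.001 -0.278  0.961]]
(0.596, -0.023, 0.094) [273.4 246.3]
(0.596, -0.023, 0.019) [274.3 225.2]
(0.602, 0.194, 0.008) [422.5 194.5]
(0.595, -0.23, 0.003) [142.8 248.5]
```

View pics/w1.png

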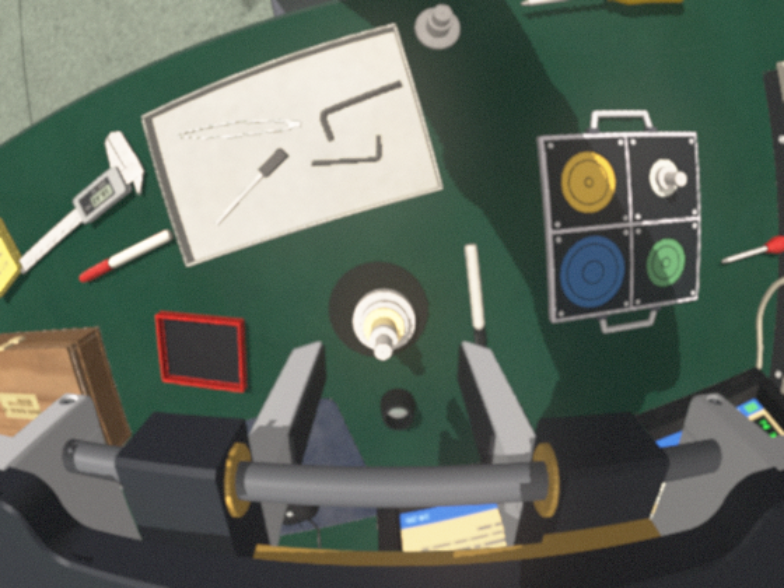

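Wrist view (×1.4): pin tip at (384,350), ring outline centred near (385,318), tray at (200,350), wells at (593,270), (666,262) and (588,182). Nothing is occluded, so I measure from here.

```bash
cat > meas.py <<'E'
from h import *
import pickle
im=np.load('w1.npy');ci=pickle.load(open('w1.pkl','rb'))
for col,z in(('blue',.008),('green',.008),('yellow',.008),('red',.014)):
    for c in blobs(im,col,300):
        P=ell(ci,'wrist',c,z);(x,y),r=cv2.minEnclosingCircle(P)
        if r<.08: print(col,np.round([x,y,r],4),cv2.minAreaRect(P) if col=='red' else '')
cv2.imwrite('pics/crop2.png',cv2.resize(im[180:275,225:320,::-1],None,fx=6,fy=6,interpolation=cv2.INTER_CUBIC))
E
python3 meas.py
```

```text
blue [0.6023 0.1952 0.038 ] 
blue [ 0.8774 -0.0064  0.0619] 
green [ 0.8818 -0.1372  0.0457] 
green [0.6102 0.2882 0.027 ] 
yellow [0.5097 0.2035 0.0312] 
yellow [ 0.7742 -0.2523  0.063 ] 
yellow [0.8591 0.1203 0.0636] 
red [ 0.595  -0.2258  0.0654] ((0.5956346392631531, -0.2260189652442932), (0.10482454299926758, 0.08553283661603928), 73.02409362792969)
```

View pics/crop2.png

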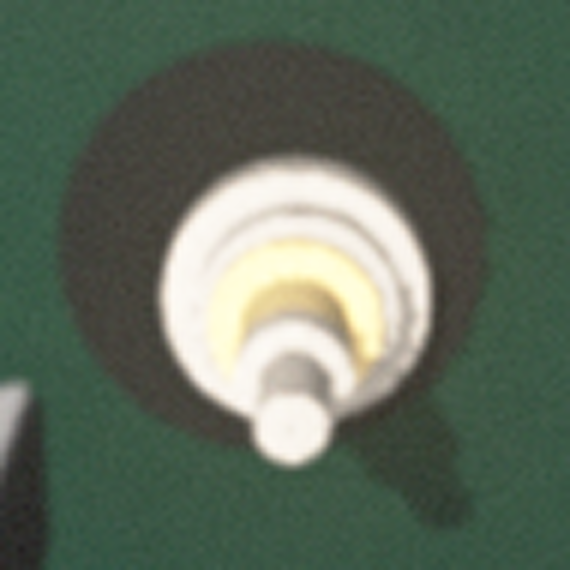

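Pin tip at crop (292,428), foot-top centre about (296,372), flange visible, ring top ellipse centre about (296,289).

```bash
python3 - <<'E'
from meas import *
for n,u,v,z in(('tip',292,428,.094),('foot',296,372,.074),('ring',296,289,.019),('bushfl',296,310,.038),('pad',274,240,.005)):
    print(n,pt(ci,'wrist',225+u/6-.42,180+v/6-.42,z).round(4))
# fingers occluded? top-view check of tip
ct=camera_info('top'); print(proj(ct,'top',(.596,-.023,.094)))
im0=cv2.imread('pics/top0.png'); cv2.imwrite('pics/crop3.png',cv2.resize(im0[165:215,270:330],None,fx=10,fy=10,interpolation=cv2.INTER_CUBIC))
E
```

```text
blue [0.6023 0.1952 0.038 ] 
blue [ 0.8774 -0.0064  0.0619] 
green [ 0.8818 -0.1372  0.0457] 
green [0.6102 0.2882 0.027 ] 
yellow [0.5097 0.2035 0.0312] 
yellow [ 0.7742 -0.2523  0.063 ] 
yellow [0.8591 0.1203 0.0636] 
red [ 0.595  -0.2258  0.0654] ((0.5956346392631531, -0.2260189652442932), (0.10482454299926758, 0.08553283661603928), 73.02409362792969)
tip [ 0.6015 -0.0245  0.094 ]
foot [ 0.5982 -0.0232  0.074 ]
ring [ 0.5994 -0.0243  0.019 ]
bushfl [ 0.5978 -0.0237  0.038 ]
pad [ 0.5913 -0.0279  0.005 ]
[298.7606404  181.70162401]
```

View pics/crop3.png

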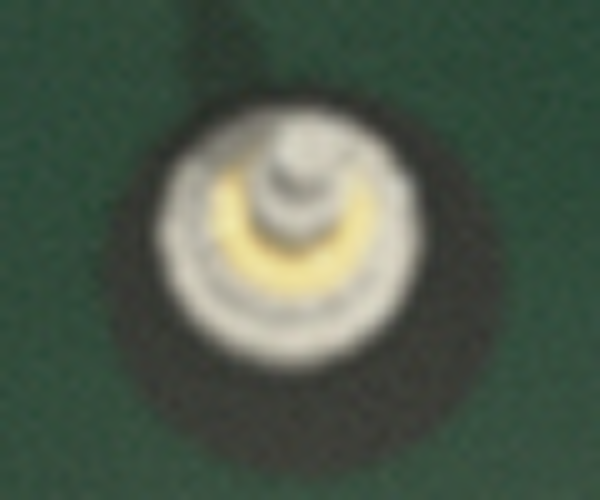

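Both views agree: pin at (0.602,-0.025), ring at (0.599,-0.025). I go above the pin first.

Scaled: 0.135 m / 0.75 = 0.18, 0.1 m / 0.75 = 0.1333.

Emit:
carry_out(
  targets=[
    [-0.0427,-0.004,0,0,0.04],
    [-0.0853,-0.008,0,0,0.04],
    [-0.0853,-0.008,0.0667,0,0.04],
    [-0.0853,-0.008,0.1333,0,0.04],
    [-0.0853,-0.008,0.18,0,0.04],
    [-0.0853,-0.008,0.18,0,0.04],
    [-0.0853,-0.008,0.18,0,0.04],
  ],
)

```text
time_s: 3.32
position: [0.6017, -0.0251, 0.136]
ee_rot: [0.001, 0.11, 0.994, 0.0]
ft_force: [0.0, -0.8, -0.0]
grip_width: 0.0398
gripper_force: 0.0
```

```bash
python3 - <<'E'
from h import *
o=status.get_obs();print(o['time_s'],o['position'],o['grip_width'],shift((.6015,-.025,.0905)))
ci=camera_info('wrist');im=capture('wrist')
c=proj(ci,'wrist',(.6015,-.0245,.094)).round(1);print(c)
x,y=map(int,c);cv2.imwrite('pics/w2.png',cv2.resize(im[y-70:y+80,x-100:x+100,::-1],None,fx=3.6,fy=3.6,interpolation=cv2.INTER_CUBIC))
E
```

```text
3.325 [ 0.60168106 -0.02510761  0.13597847] 0.03977649471204912 [ 0.3  0.  45.5]
[278.2 239.8]
```

View pics/w2.png

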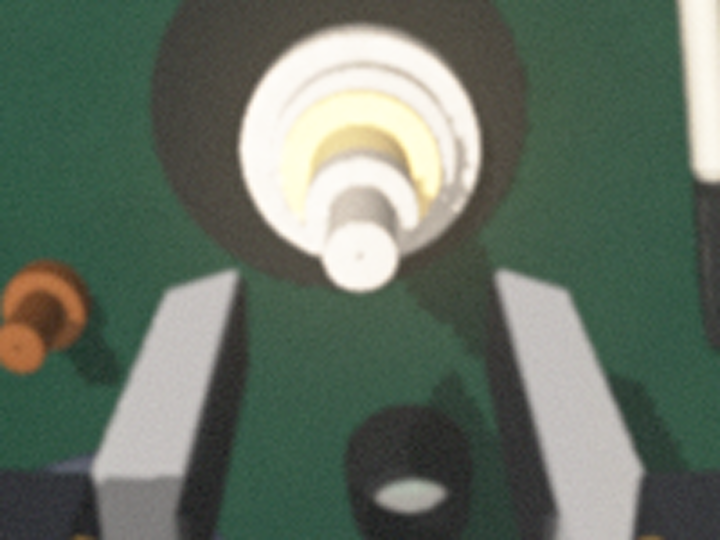

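Pin tip at crop (360,256) as predicted; finger midpoint is about 1 mm to the right. I shift slightly, descend and close.

Scaled: 0.045 m / 0.75 = 0.06, 0.035 m / 0.75 = 0.0467.

Emit:
carry_out(
  targets=[
    [0,-0.0013,0.0267,0,0.04],
    [0,-0.0013,0.0467,0,0.036],
    [0,-0.0013,0.06,0,0.03],
    [0,-0.0013,0.06,0,0.024],
    [0,-0.0013,0.06,0,0.018],
    [0,-0.0013,0.06,0,0.014],
    [0,-0.0013,0.06,0,0.01],
    [0,-0.0013,0.06,0,0.008],
  ],
  newtons=15,
)

```text
time_s: 4.38
position: [0.6011, -0.0268, 0.0898]
ee_rot: [0.0, 0.111, 0.994, 0.0]
ft_force: [0.0, 0.8, 3.6]
grip_width: 0.0127
gripper_force: 15.0
```

Scaled: -0.04 m / 0.75 = -0.0533, -0.025 m / 0.75 = -0.0333.

Emit:
carry_out(
  targets=[
    [0,0,0,0,0.008],
    [0,0,0,0,0.008],
    [0,0,-0.0133,0,0.008],
    [0,0,-0.0333,0,0.008],
    [0,0,-0.0533,0,0.008],
    [0,0,-0.0533,0,0.008],
  ],
)

```text
time_s: 5.12
position: [0.6016, -0.0268, 0.1311]
ee_rot: [0.001, 0.111, 0.994, 0.0]
ft_force: [0.0, 0.5, -0.9]
grip_width: 0.0135
gripper_force: 15.0
```

Scaled: -0.194 m / 0.75 = -0.2587, -0.034 m / 0.75 = -0.0453.

Emit:
carry_out(
  targets=[
    [-0.0053,-0.0267,-0.0133,0,0.008],
    [-0.016,-0.08,-0.0133,0,0.008],
    [-0.0267,-0.14,-0.0133,0,0.008],
    [-0.0387,-0.2,-0.0133,0,0.008],
    [-0.0453,-0.24,-0.0133,0,0.008],
    [-0.0493,-0.2587,-0.0133,0,0.008],
    [-0.0493,-0.2587,0.0267,0,0.008],
    [-0.0493,-0.2587,0.0667,0,0.008],
  ],
)

```text
time_s: 6.12
position: [0.5944, -0.2241, 0.0789]
ee_rot: [0.0, 0.111, 0.994, 0.0]
ft_force: [0.6, 0.3, -0.4]
grip_width: 0.0133
gripper_force: 15.0
```

```bash
python3 - <<'E'
from h import *
o=status.get_obs();print(o['time_s'],o['position'],o['grip_width'],shift((.595,-.225,.034)))
ci=camera_info('wrist');im=capture('wrist')
for c in blobs(im,'red',300)[:2]:
    P=ell(ci,'wrist',c,.014);print(cv2.minAreaRect(P),P.min(0),P.max(0))
cv2.imwrite('pics/w3.png',im[:,:,::-1])
E
```

```text
6.125 [ 0.59441729 -0.22407387  0.0789315 ] 0.01328694015670715 [-0.7 -0.8 44.9]
((0.5959184765815735, -0.2285251021385193), (0.10051452368497849, 0.08241306245326996), 73.16205596923828) [ 0.5432336  -0.28820172] [ 0.6488297  -0.17022729]
((0.48145464062690735, -0.3291364908218384), (0.012082795612514019, 0.04972494766116142), 6.907196044921875) [ 0.4728139 -0.3540078] [ 0.48845762 -0.30385   ]
```

View pics/w3.png

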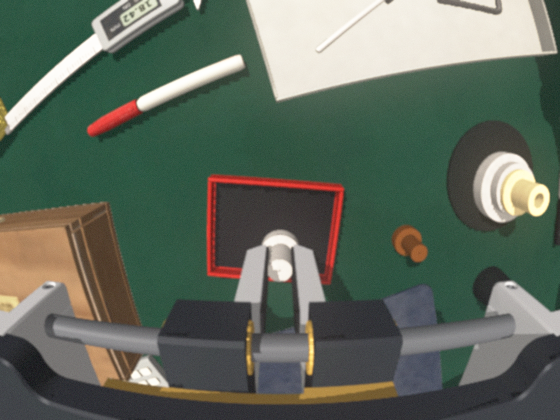

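The pin hangs upright over the tray at (282,250), inside the red walls, and the bush stays on the stack. I lower it.

Scaled: 0.0455 m / 0.75 = 0.0607, 0.043 m / 0.75 = 0.0573.

Emit:
carry_out(
  targets=[
    [0,0,0.0267,0,0.008],
    [0,0,0.0467,0,0.008],
    [0,0,0.0573,0,0.008],
    [0,0,0.0607,0,0.008],
    [0,0,0.0607,0,0.008],
    [0,0,0.0607,0,0.008],
  ],
)

```text
time_s: 6.92
position: [0.5945, -0.2244, 0.0345]
ee_rot: [0.0, 0.111, 0.994, -0.0]
ft_force: [-0.1, -0.2, -0.1]
grip_width: 0.0133
gripper_force: 15.0
```

Scaled: 0.002 m / 0.75 = 0.0027, 0.0015 m / 0.75 = 0.002.

Emit:
carry_out(
  targets=[
    [0,0,0.0013,0,0.008],
    [0,0,0.002,0,0.008],
    [0,0,0.0027,0,0.008],
    [0,0,0.0027,0,0.008],
  ],
)

```text
time_s: 7.42
position: [0.5946, -0.2243, 0.0327]
ee_rot: [0.0, 0.111, 0.994, 0.0]
ft_force: [-1.7, 1.8, 10.5]
grip_width: 0.0131
gripper_force: 15.0
```

Contact felt; I release, then lift.

Scaled: -0.09 m / 0.75 = -0.12, -0.06 m / 0.75 = -0.08.

Emit:
carry_out(
  targets=[
    [0,0,-0.0013,0,0.014],
    [0,0,-0.0013,0,0.018],
    [0,0,-0.0013,0,0.024],
    [0,0,-0.0013,0,0.03],
    [0,0,-0.0013,0,0.034],
    [0,0,-0.0267,0,0.036],
    [0,0,-0.08,0,0.036],
    [0,0,-0.12,0,0.036],
  ],
)

```text
time_s: 8.43
position: [0.5945, -0.2247, 0.1247]
ee_rot: [0.001, 0.111, 0.994, -0.0]
ft_force: [-0.1, 1.1, -0.4]
grip_width: 0.036
gripper_force: 0.0
```

Scaled: 0.196 m / 0.75 = 0.2613, 0.025 m / 0.75 = 0.0333.

Emit:
carry_out(
  targets=[
    [0.0107,0.0533,0,0,0.036],
    [0.0213,0.1067,0,0,0.05],
    [0.0333,0.1667,0,0,0.05],
    [0.044,0.22,0,0,0.05],
    [0.0533,0.2613,0,0,0.05],
    [0.0533,0.2613,0,0,0.05],
  ],
)

```text
time_s: 9.18
position: [0.5986, -0.0214, 0.123]
ee_rot: [0.0, 0.109, 0.994, 0.001]
ft_force: [0.6, -0.6, -0.5]
grip_width: 0.0494
gripper_force: 0.0
```

```bash
python3 - <<'E'
from h import *
o=status.get_obs();print(o['time_s'],o['position'],o['grip_width'])
ci=camera_info('wrist');im=capture('wrist')
c=proj(ci,'wrist',(.598,-.024,.06)).round(1);print(c,proj(ci,'wrist',(.598,-.012,.06)),proj(ci,'wrist',(.5945,-.2247,.037)))
x,y=map(int,c);x0,y0=x-70,y-80
cv2.imwrite('pics/w4.png',cv2.resize(im[y0:y0+140,x0:x0+140,::-1],None,fx=4,fy=4,interpolation=cv2.INTER_CUBIC))
h=cv2.cvtColor(im,cv2.COLOR_RGB2HSV);g=im.min(2)
m=(h[:,:,0]>15)&(h[:,:,0]<38)&(h[:,:,1]>35)&(h[:,:,2]>120);m=m.astype(np.uint8)
mm=np.zeros_like(m);mm[y0:y0+140,x0:x0+140]=m[y0:y0+140,x0:x0+140]
n,l,s,cc=cv2.connectedComponentsWithStats(mm);print(x0,y0,[(s[i],cc[i].round(1)) for i in range(1,n) if s[i][4]>40])
E
```

```text
9.175 [ 0.59864869 -0.02143192  0.1229958 ] 0.04935846255329628
[273.9 229.9] [289.67880766 226.64311958] [ 75.52012022 257.91778257]
203 149 [(array([255, 202,  44,  50, 689], dtype=int32), array([280., 224.])), (array([265, 228,  18,  16, 233], dtype=int32), array([273.2, 235.3]))]
```

View pics/w4.png

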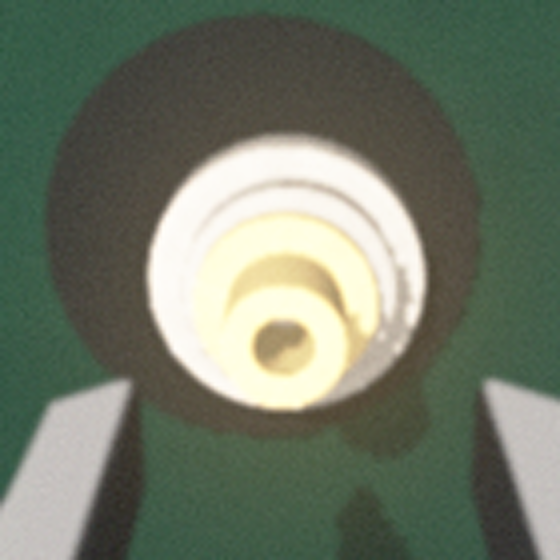

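Neck top centre at crop (288,348), so the bush is near (0.602,-0.0245); the fingers straddle it.

Emit:
carry_out(
  targets=[
    [-0.0027,0,0.0133,0,0.05],
    [-0.0027,0,0.0267,0,0.05],
    [-0.0027,0,0.0267,0,0.05],
  ],
)

```text
time_s: 9.6
position: [0.5996, -0.0256, 0.1009]
ee_rot: [-0.001, 0.111, 0.994, -0.0]
ft_force: [-0.2, 0.3, 0.1]
grip_width: 0.0499
gripper_force: 0.0
```

Scaled: 0.044 m / 0.75 = 0.0587, 0.04 m / 0.75 = 0.0533.

Emit:
carry_out(
  targets=[
    [-0.0013,0.0013,0.0267,0,0.05],
    [-0.0013,0.0013,0.0533,0,0.05],
    [-0.0013,0.0013,0.0587,0,0.05],
    [-0.0013,0.0013,0.0587,0,0.05],
    [-0.0013,0.0013,0.0587,0,0.05],
  ],
)

```text
time_s: 10.22
position: [0.6018, -0.0241, 0.0584]
ee_rot: [0.0, 0.111, 0.994, 0.0]
ft_force: [-0.0, 0.8, 0.1]
grip_width: 0.0499
gripper_force: 0.0
```

Centred and clear. Down 3.5 mm more, then a slow close.

Scaled: 0.0035 m / 0.75 = 0.0047.

Emit:
carry_out(
  targets=[
    [0,0,0.0047,0,0.046],
    [0,0,0.0047,0,0.04],
    [0,0,0.0047,0,0.034],
    [0,0,0.0047,0,0.029],
    [0,0,0.0047,0,0.025],
    [0,0,0.0047,0,0.021],
    [0,0,0.0047,0,0.018],
    [0,0,0.0047,0,0.018],
  ],
  newtons=20,
)

```text
time_s: 11.22
position: [0.6014, -0.0241, 0.0545]
ee_rot: [0.0, 0.111, 0.994, -0.0]
ft_force: [-1.0, -2.5, 2.6]
grip_width: 0.023
gripper_force: 20.0
```

Scaled: -0.06 m / 0.75 = -0.08, -0.045 m / 0.75 = -0.06.

Emit:
carry_out(
  targets=[
    [0,0,0,0,0.018],
    [0,0,-0.004,0,0.018],
    [0,0,-0.0133,0,0.018],
    [0,0,-0.0333,0,0.018],
    [0,0,-0.06,0,0.018],
    [0,0,-0.08,0,0.018],
    [0,0,-0.08,0,0.018],
  ],
)

```text
time_s: 12.1
position: [0.6023, -0.0238, 0.1161]
ee_rot: [0.001, 0.111, 0.994, 0.0]
ft_force: [0.3, -0.1, -1.9]
grip_width: 0.0228
gripper_force: 20.0
```

Scaled: 0.304 m / 0.75 = 0.4053, 0.295 m / 0.75 = 0.3933.

Emit:
carry_out(
  targets=[
    [0.0067,0.0333,-0.0133,0,0.018],
    [0.0187,0.0933,-0.0133,0,0.018],
    [0.032,0.16,-0.0133,0,0.018],
    [0.0453,0.2267,-0.0133,0,0.018],
    [0.0587,0.2933,-0.0133,0,0.018],
    [0.072,0.3533,-0.0133,0,0.018],
    [0.08,0.3933,-0.0133,0,0.018],
    [0.0813,0.4053,-0.0133,0,0.018],
  ],
)

```text
time_s: 13.1
position: [0.608, 0.2882, 0.1236]
ee_rot: [-0.0, 0.109, 0.994, -0.0]
ft_force: [0.6, -0.4, -1.3]
grip_width: 0.0233
gripper_force: 20.0
```

Emit:
carry_out(
  targets=[
    [0,0,0,0,0.018],
    [0,0,0,0,0.018],
  ],
)

```text
time_s: 13.35
position: [0.6091, 0.2841, 0.1245]
ee_rot: [0.0, 0.112, 0.994, -0.0]
ft_force: [-0.3, 0.3, 0.0]
grip_width: 0.0228
gripper_force: 20.0
```

```bash
cat > wells.py <<'E'
from h import *
import sys
o=status.get_obs();print(o['time_s'],o['position'],o['grip_width'])
ci=camera_info('wrist');im=capture('wrist')
for col in('blue','green','yellow'):
    for c in blobs(im,col,300):
        P=ell(ci,'wrist',c,.008);(x,y),r=cv2.minEnclosingCircle(P)
        if r<.05: print(col,np.round([x,y,r],4),(P.min(0)+P.max(0))/2,P.max(0)-P.min(0))
cv2.imwrite(sys.argv[1],im[:,:,::-1])
E
python3 wells.py pics/w5.png
```

```text
13.35 [0.60908298 0.28413314 0.12447155] 0.02277665195214911
blue [0.602  0.1932 0.0382] [0.601678   0.19296464] [0.07550472 0.07500263]
green [0.6575 0.4208 0.0442] [0.6626792 0.4248682] [0.07061213 0.07552958]
green [0.7129 0.2538 0.0324] [0.7110376  0.25770152] [0.06028688 0.05659975]
green [0.8021 0.2399 0.0404] [0.7938229 0.2399495] [0.02970922 0.08019884]
green [0.8742 0.464  0.0401] [0.87390435 0.45757538] [0.07870317 0.04101381]
green [0.7109 0.4711 0.0294] [0.7108917  0.46397215] [0.05767608 0.02448678]
yellow [0.5096 0.2017 0.0309] [0.5096087  0.20157662] [0.06153503 0.06133835]
```

View pics/w5.png

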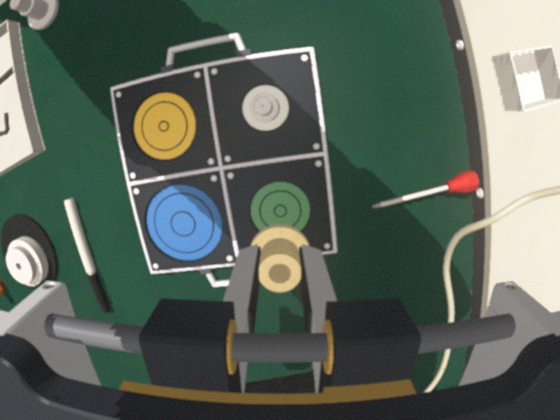

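Bush held level; wells at blue (183,222), yellow (164,126), green (280,209). Kit pin stands at (265,107), disc and ring still stacked. I lower the bush.

Scaled: 0.089 m / 0.75 = 0.1187, 0.0015 m / 0.75 = 0.002.

Emit:
carry_out(
  targets=[
    [-0.0013,0.002,0.0267,0,0.018],
    [-0.0013,0.002,0.0667,0,0.018],
    [-0.0013,0.002,0.0933,0,0.018],
    [-0.0013,0.002,0.112,0,0.018],
    [-0.0013,0.002,0.1187,0,0.018],
    [-0.0013,0.002,0.1187,0,0.018],
    [-0.0013,0.002,0.1187,0,0.018],
  ],
)

```text
time_s: 14.28
position: [0.6106, 0.2874, 0.0362]
ee_rot: [0.0, 0.111, 0.994, 0.0]
ft_force: [-0.2, 0.2, -0.8]
grip_width: 0.0228
gripper_force: 20.0
```

Scaled: 0.0045 m / 0.75 = 0.006, 0.0035 m / 0.75 = 0.0047.

Emit:
carry_out(
  targets=[
    [0,-0.0013,0.0027,0,0.018],
    [0,-0.0013,0.0047,0,0.018],
    [0,-0.0013,0.006,0,0.018],
    [0,-0.0013,0.006,0,0.018],
  ],
)

```text
time_s: 14.78
position: [0.6101, 0.2863, 0.0324]
ee_rot: [0.0, 0.111, 0.994, 0.0]
ft_force: [-7.6, -2.9, 20.3]
grip_width: 0.023
gripper_force: 20.0
```

Scaled: -0.09 m / 0.75 = -0.12, -0.06 m / 0.75 = -0.08.

Emit:
carry_out(
  targets=[
    [0,0,-0.0013,0,0.022],
    [0,0,-0.0013,0,0.027],
    [0,0,-0.0013,0,0.033],
    [0,0,-0.0013,0,0.038],
    [0,0,-0.0013,0,0.042],
    [0,0,-0.0333,0,0.042],
    [0,0,-0.08,0,0.042],
    [0,0,-0.12,0,0.042],
  ],
)

```text
time_s: 15.78
position: [0.61, 0.2862, 0.1221]
ee_rot: [0.0, 0.111, 0.994, -0.0]
ft_force: [0.4, -0.4, -0.7]
grip_width: 0.0423
gripper_force: 0.0
```

Scaled: -0.305 m / 0.75 = -0.4067, -0.3 m / 0.75 = -0.4.

Emit:
carry_out(
  targets=[
    [-0.0067,-0.04,0,0,0.042],
    [-0.0187,-0.0933,0,0,0.05],
    [-0.032,-0.16,0,0,0.06],
    [-0.0453,-0.2267,0,0,0.06],
    [-0.0587,-0.2933,0,0,0.06],
    [-0.072,-0.36,0,0,0.06],
    [-0.0787,-0.4,0,0,0.06],
    [-0.0787,-0.4067,0,0,0.06],
  ],
)

```text
time_s: 16.77
position: [0.6001, -0.0268, 0.1212]
ee_rot: [0.0, 0.112, 0.994, -0.0]
ft_force: [0.4, 0.7, 0.2]
grip_width: 0.0596
gripper_force: 0.0
```

Scaled: 0.02 m / 0.75 = 0.0267, 0.01 m / 0.75 = 0.0133.

Emit:
carry_out(
  targets=[
    [0,0,0.0133,0,0.06],
    [0,0,0.0267,0,0.06],
    [0,0,0.0267,0,0.06],
  ],
)

```text
time_s: 17.15
position: [0.5998, -0.0231, 0.0997]
ee_rot: [-0.001, 0.11, 0.994, -0.0]
ft_force: [-1.0, -0.1, 0.5]
grip_width: 0.0602
gripper_force: 0.0
```

```bash
python3 - <<'E'
from h import *
o=status.get_obs();print(o['time_s'],o['position'],o['grip_width'])
ci=camera_info('wrist');im=capture('wrist')
c=proj(ci,'wrist',(.6,-.024,.03)).round(1);print(c)
cv2.imwrite('pics/w6full.png',im[:,:,::-1])
x,y=map(int,c);x0,y0=x-70,y-70;print(x0,y0)
a=cv2.resize(im[y0:y0+140,x0:x0+140,::-1],None,fx=4,fy=4,interpolation=cv2.INTER_CUBIC)
bx,by=map(int,proj(ci,'wrist',(.610,.286,.03)));print(bx,by)
b=im[max(by-50,0):by+50,max(bx-50,0):bx+50,::-1];b=cv2.resize(b,(240,int(240*b.shape[0]/b.shape[1])),interpolation=cv2.INTER_CUBIC)
cv=np.zeros((560,800,3),np.uint8);cv[:,:560]=a;cv[:min(b.shape[0],560),560:]=b[:560]
cv2.imwrite('pics/w6.png',cv)
E
```

```text
17.15 [ 0.59978927 -0.0230783   0.09967029] 0.06019710066326438
[276.6 227.9]
206 157
575 169
```

View pics/w6.png

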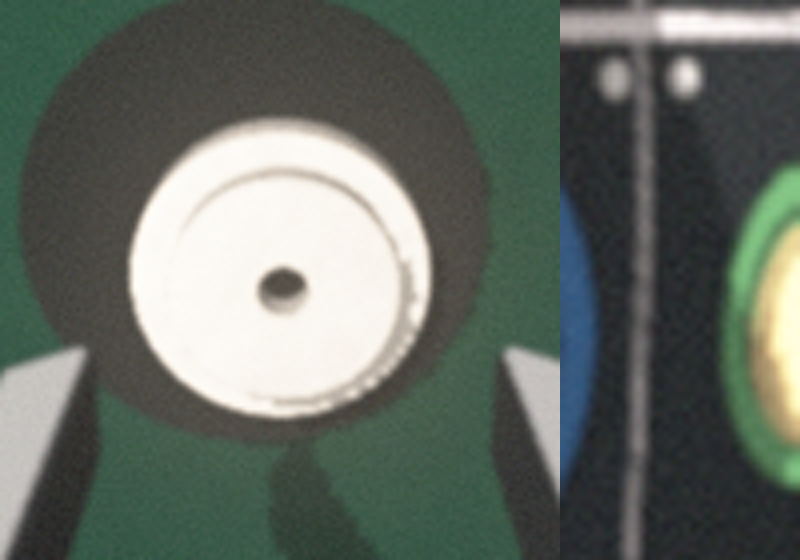

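Disc hole at crop (284,287), giving (0.600,-0.024). The bush sits in the green well at right. I descend around the disc.

Scaled: 0.054 m / 0.75 = 0.072, 0.04 m / 0.75 = 0.0533.

Emit:
carry_out(
  targets=[
    [0,0,0.0267,0,0.06],
    [0,0,0.0533,0,0.06],
    [0,0,0.072,0,0.06],
    [0,0,0.072,0,0.06],
    [0,0,0.072,0,0.06],
  ],
)

```text
time_s: 17.82
position: [0.6006, -0.0245, 0.0472]
ee_rot: [0.0, 0.111, 0.994, -0.0]
ft_force: [0.6, 0.5, -0.8]
grip_width: 0.0596
gripper_force: 0.0
```

Scaled: 0.009 m / 0.75 = 0.012, 0.005 m / 0.75 = 0.0067.

Emit:
carry_out(
  targets=[
    [0,0,0.0067,0,0.06],
    [0,0,0.012,0,0.057],
    [0,0,0.012,0,0.053],
    [0,0,0.012,0,0.049],
    [0,0,0.012,0,0.046],
    [0,0,0.012,0,0.043],
    [0,0,0.012,0,0.04],
    [0,0,0.012,0,0.038],
  ],
  newtons=25,
)

```text
time_s: 18.82
position: [0.6004, -0.0244, 0.0381]
ee_rot: [0.0, 0.111, 0.994, -0.0]
ft_force: [-0.1, -1.1, 1.6]
grip_width: 0.0431
gripper_force: 25.0
```

Emit:
carry_out(
  targets=[
    [0,0,0,0,0.038],
    [0,0,-0.0013,0,0.038],
    [0,0,-0.004,0,0.038],
    [0,0,-0.0107,0,0.038],
    [0,0,-0.0213,0,0.038],
    [0,0,-0.0373,0,0.038],
    [0,0,-0.0533,0,0.038],
    [0,0,-0.0533,0,0.038],
  ],
)

```text
time_s: 19.82
position: [0.6011, -0.0242, 0.0793]
ee_rot: [0.001, 0.111, 0.994, 0.0]
ft_force: [-0.3, 0.2, -1.6]
grip_width: 0.0431
gripper_force: 25.0
```

```bash
python3 - <<'E'
from h import *
o=status.get_obs();print(o['time_s'],o['position'],o['grip_width'])
im=capture('wrist');cv2.imwrite('pics/w7.png',cv2.resize(im[160:360,160:400,::-1],None,fx=3,fy=3,interpolation=cv2.INTER_CUBIC))
E
```

```text
19.825 [ 0.60107553 -0.02416297  0.07926552] 0.04308511077566658
```

View pics/w7.png

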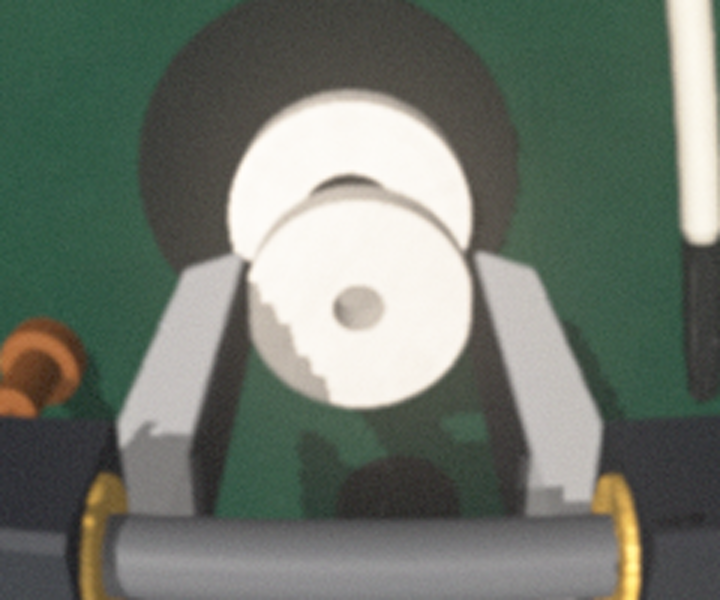

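Disc is gripped level across its diameter, and the ring stays on the pad. I carry it to the yellow well.

Scaled: 0.2 m / 0.75 = 0.2667, 0.11 m / 0.75 = 0.1467.

Emit:
carry_out(
  targets=[
    [0.0133,0.0213,-0.04,0,0.038],
    [0.0467,0.0667,-0.04,0,0.038],
    [0.08,0.116,-0.04,0,0.038],
    [0.1133,0.1653,-0.04,0,0.038],
    [0.1467,0.2133,-0.04,0,0.038],
    [0.1733,0.2507,-0.04,0,0.038],
    [0.1853,0.2667,-0.04,0,0.038],
    [0.1853,0.2667,-0.0267,0,0.038],
  ],
)

```text
time_s: 20.88
position: [0.509, 0.202, 0.0979]
ee_rot: [0.0, 0.11, 0.994, 0.0]
ft_force: [0.7, 0.2, -1.2]
grip_width: 0.0429
gripper_force: 25.0
```

Emit:
carry_out(
  targets=[
    [0,0,0.0267,0,0.038],
    [0,0,0.0533,0,0.038],
    [0,0,0.0733,0,0.038],
    [0,0,0.0733,0,0.038],
    [0,0,0.0733,0,0.038],
  ],
)

```text
time_s: 21.5
position: [0.5093, 0.201, 0.0433]
ee_rot: [0.0, 0.111, 0.994, 0.0]
ft_force: [0.6, 0.4, -1.1]
grip_width: 0.0429
gripper_force: 25.0
```

```bash
sed -i 's/,300):/,60):/' wells.py; python3 wells.py pics/w8.png | grep -v green; python3 -c "
from h import *
print(shift((.5096,.2016,.0276)))"
```

```text
21.5 [0.50925232 0.20103422 0.04331983] 0.04286430501232813
blue [0.6171 0.1906 0.0339] [0.62423974 0.19040431] [0.03159308 0.06619045]
blue [0.5813 0.1953 0.0276] [0.57703805 0.19536078] [0.02130979 0.05413227]
blue [0.5829 0.1984 0.0203] [0.5806893  0.19837525] [0.01392132 0.03973344]
yellow [0.5079 0.2021 0.0306] [0.4981693  0.20231138] [0.03702232 0.0604102 ]
yellow [0.6134 0.2496 0.0298] [0.613443   0.24923302] [0.05940157 0.01364949]
yellow [0.5829 0.1145 0.0295] [0.5830071 0.1151195] [0.0546689  0.02718227]
[-0.2  0.4 15.9]
```

View pics/w8.png

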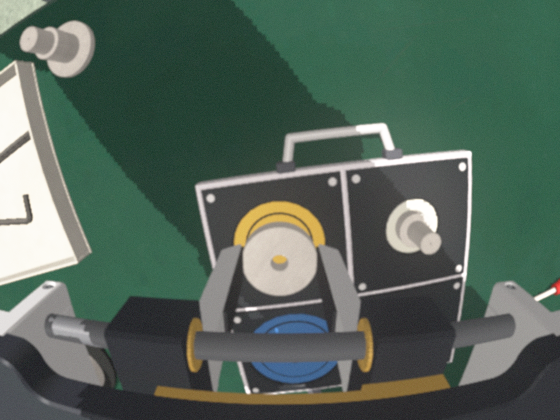

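Disc is level over the yellow well (hole at (280,259)), centred laterally. I lower it.

Scaled: 0.0155 m / 0.75 = 0.0207, 0.014 m / 0.75 = 0.0187.

Emit:
carry_out(
  targets=[
    [0,0,0.008,0,0.038],
    [0,0,0.0147,0,0.038],
    [0,0,0.0187,0,0.038],
    [0,0,0.0207,0,0.038],
    [0,0,0.0207,0,0.038],
    [0,0,0.0207,0,0.038],
  ],
)

```text
time_s: 22.3
position: [0.5089, 0.2015, 0.0276]
ee_rot: [0.0, 0.111, 0.994, 0.0]
ft_force: [-0.1, -0.9, -1.7]
grip_width: 0.0433
gripper_force: 25.0
```

Scaled: 0.0007 m / 0.75 = 0.0009, 0.0005 m / 0.75 = 0.0007.

Emit:
carry_out(
  targets=[
    [0,0,0.0007,0,0.038],
    [0,0,0.0009,0,0.038],
    [0,0,0.0009,0,0.038],
  ],
)

```text
time_s: 22.68
position: [0.5089, 0.2015, 0.027]
ee_rot: [0.0, 0.111, 0.994, 0.0]
ft_force: [-1.3, -0.6, 4.8]
grip_width: 0.0434
gripper_force: 25.0
```

Scaled: -0.085 m / 0.75 = -0.1133, -0.05 m / 0.75 = -0.0667.

Emit:
carry_out(
  targets=[
    [0,0,0,0,0.043],
    [0,0,-0.0007,0,0.048],
    [0,0,-0.0007,0,0.053],
    [0,0,-0.0007,0,0.056],
    [0,0,-0.0007,0,0.056],
    [0,0,-0.0267,0,0.056],
    [0,0,-0.0667,0,0.06],
    [0,0,-0.1133,0,0.06],
  ],
)

```text
time_s: 23.68
position: [0.5087, 0.2011, 0.1136]
ee_rot: [-0.0, 0.111, 0.994, -0.0]
ft_force: [0.3, -0.8, 0.1]
grip_width: 0.06
gripper_force: 0.0
```

Emit:
carry_out(
  targets=[
    [-0.0133,-0.0213,0,0,0.06],
    [-0.0467,-0.0667,0,0,0.07],
    [-0.08,-0.116,0,0,0.076],
    [-0.1133,-0.1653,0,0,0.076],
    [-0.1467,-0.2133,0,0,0.076],
    [-0.1733,-0.2507,0,0,0.076],
    [-0.184,-0.2667,0,0,0.076],
    [-0.184,-0.2667,0,0,0.076],
  ],
)

```text
time_s: 24.68
position: [0.5992, -0.0249, 0.1117]
ee_rot: [-0.0, 0.112, 0.994, -0.0]
ft_force: [0.5, 1.2, -0.4]
grip_width: 0.0761
gripper_force: 0.0
```

Scaled: 0.03 m / 0.75 = 0.04, 0.02 m / 0.75 = 0.0267.

Emit:
carry_out(
  targets=[
    [0,0,0.0267,0,0.076],
    [0,0,0.04,0,0.076],
    [0,0,0.04,0,0.076],
  ],
)

```text
time_s: 25.05
position: [0.5985, -0.0233, 0.0805]
ee_rot: [-0.001, 0.11, 0.994, -0.0]
ft_force: [-0.2, 0.4, -0.1]
grip_width: 0.076
gripper_force: 0.0
```

```bash
python3 - <<'E'
from h import *
o=status.get_obs();print(o['time_s'],o['position'],o['grip_width'])
ci=camera_info('wrist');im=capture('wrist')
c=proj(ci,'wrist',(.6,-.024,.019));x0,y0=map(int,c-65);sub=im[y0:y0+130,x0:x0+130]
h=cv2.cvtColor(sub,cv2.COLOR_RGB2HSV)
m=((sub.min(2)>150)&(h[:,:,1]<60)).astype(np.uint8)
cs,_=cv2.findContours(m,cv2.RETR_EXTERNAL,cv2.CHAIN_APPROX_NONE)
for k in sorted(cs,key=cv2.contourArea)[-3:]:
    P=ell(ci,'wrist',k+np.array([x0,y0]),.019);print(cv2.contourArea(k),cv2.minEnclosingCircle(P),P.min(0),P.max(0))
t=capture('top');a=cv2.resize(t[150:250,130:260,::-1],None,fx=3,fy=3,interpolation=2);b=cv2.resize(sub[:,:,::-1],(300,300),interpolation=2)
cv=np.zeros((300,690,3),np.uint8);cv[:,:390]=a;cv[:,390:]=b;cv2.imwrite('pics/w9.png',cv)
E
```

```text
25.05 [ 0.59849745 -0.02327082  0.08052212] 0.07596036626577313
0.0 ((0.5992940664291382, -0.07491528987884521), 0.0013432737905532122) [ 0.59810334 -0.07527294] [ 0.6004848  -0.07455765]
4832.0 ((0.601081371307373, -0.02532673440873623), 0.03139369562268257) [ 0.5699195  -0.05549348] [0.6322443  0.00457961]
```

View pics/w9.png

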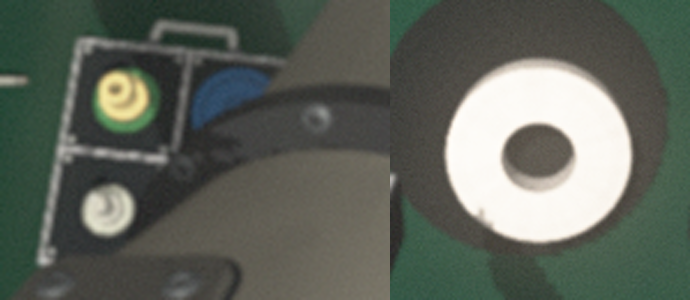

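Bush stands in the green well and the ring is on the pad at (0.601,-0.0255). I descend around it.

Scaled: 0.047 m / 0.75 = 0.0627, -0.002 m / 0.75 = -0.0027.

Emit:
carry_out(
  targets=[
    [-0.0027,-0.0013,0.0267,0,0.076],
    [-0.0027,-0.0013,0.0533,0,0.076],
    [-0.0027,-0.0013,0.0627,0,0.076],
    [-0.0027,-0.0013,0.0627,0,0.076],
    [-0.0027,-0.0013,0.0627,0,0.076],
  ],
)

```text
time_s: 25.78
position: [0.6014, -0.0256, 0.0351]
ee_rot: [0.0, 0.111, 0.994, -0.0]
ft_force: [0.3, -0.5, -0.1]
grip_width: 0.076
gripper_force: 0.0
```

Scaled: 0.0105 m / 0.75 = 0.014, 0.006 m / 0.75 = 0.008.

Emit:
carry_out(
  targets=[
    [0,0,0.008,0,0.074],
    [0,0,0.014,0,0.072],
    [0,0,0.014,0,0.069],
    [0,0,0.014,0,0.065],
    [0,0,0.014,0,0.061],
    [0,0,0.014,0,0.058],
    [0,0,0.014,0,0.055],
    [0,0,0.014,0,0.053],
  ],
  newtons=30,
)

```text
time_s: 26.78
position: [0.6012, -0.0255, 0.0244]
ee_rot: [0.0, 0.111, 0.994, -0.0]
ft_force: [-0.5, -1.5, 1.6]
grip_width: 0.0582
gripper_force: 30.0
```

Scaled: -0.07 m / 0.75 = -0.0933, -0.06 m / 0.75 = -0.08.

Emit:
carry_out(
  targets=[
    [0,0,0,0,0.053],
    [0,0,-0.0013,0,0.053],
    [0,0,-0.004,0,0.053],
    [0,0,-0.0133,0,0.053],
    [0,0,-0.0293,0,0.053],
    [0,0,-0.0533,0,0.053],
    [0,0,-0.08,0,0.053],
    [0,0,-0.0933,0,0.053],
  ],
)

```text
time_s: 27.78
position: [0.6018, -0.0254, 0.0963]
ee_rot: [0.001, 0.111, 0.994, 0.0]
ft_force: [0.3, 0.3, -2.4]
grip_width: 0.0582
gripper_force: 30.0
```

Scaled: 0.213 m / 0.75 = 0.284, 0.203 m / 0.75 = 0.2707.

Emit:
carry_out(
  targets=[
    [0.0053,0.024,-0.0067,0,0.053],
    [0.0173,0.0733,-0.0133,0,0.053],
    [0.0293,0.1293,-0.0133,0,0.053],
    [0.0413,0.1867,-0.0133,0,0.053],
    [0.0533,0.2373,-0.0133,0,0.053],
    [0.0613,0.2707,-0.0133,0,0.053],
    [0.064,0.284,-0.0133,0,0.053],
    [0.064,0.284,0,0,0.053],
  ],
)

```text
time_s: 28.78
position: [0.6012, 0.1935, 0.0942]
ee_rot: [0.0, 0.11, 0.994, 0.0]
ft_force: [0.0, -0.7, -2.6]
grip_width: 0.0583
gripper_force: 30.0
```

Scaled: 0.05 m / 0.75 = 0.0667, 0.035 m / 0.75 = 0.0467.

Emit:
carry_out(
  targets=[
    [0,0,0.02,0,0.053],
    [0,0,0.0467,0,0.053],
    [0,0,0.0667,0,0.053],
    [0,0,0.0667,0,0.053],
    [0,0,0.0667,0,0.053],
  ],
)

```text
time_s: 29.4
position: [0.6015, 0.1927, 0.0445]
ee_rot: [0.0, 0.111, 0.994, -0.0]
ft_force: [0.3, 0.2, -2.1]
grip_width: 0.0584
gripper_force: 30.0
```

```bash
python3 wells.py pics/w10.png | grep -v green; python3 -c "
from h import *
print(shift((.6018,.1931,.0278)))"
```

```text
29.4 [0.60149288 0.19266707 0.04448703] 0.0583995086995622
blue [0.5867 0.2177 0.0241] [0.5866636  0.21682802] [0.04073673 0.02860297]
blue [0.5814 0.1684 0.0158] [0.5814451  0.16860065] [0.02456963 0.02182791]
yellow [0.5095 0.2018 0.0309] [0.5093774  0.20184354] [0.0611625  0.06127197]
yellow [0.6706 0.0832 0.03  ] [0.6707208  0.08434787] [0.05404216 0.03201417]
yellow [0.7121 0.2627 0.0303] [0.71208745 0.26379973] [0.06037128 0.01574725]
[-0.2  0.3 16.9]
```

View pics/w10.png

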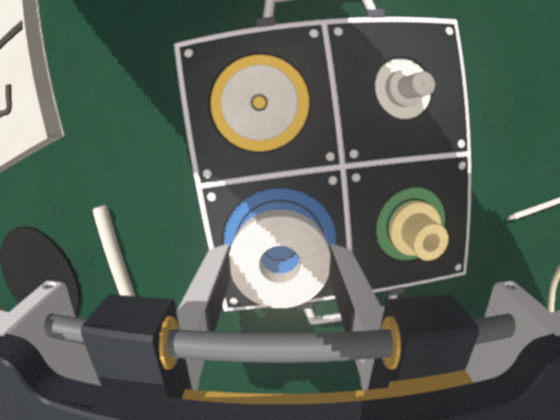

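Disc is flat in the yellow well (260,102) and the bush stands in green (415,228). Ring is level over blue. I lower it.

Scaled: 0.0165 m / 0.75 = 0.022, 0.015 m / 0.75 = 0.02.

Emit:
carry_out(
  targets=[
    [0,0,0.008,0,0.053],
    [0,0,0.0147,0,0.053],
    [0,0,0.02,0,0.053],
    [0,0,0.022,0,0.053],
    [0,0,0.022,0,0.053],
    [0,0,0.022,0,0.053],
  ],
)

```text
time_s: 30.2
position: [0.6012, 0.1929, 0.0279]
ee_rot: [0.0, 0.111, 0.994, 0.0]
ft_force: [-0.6, 1.0, -1.6]
grip_width: 0.0581
gripper_force: 30.0
```

Scaled: 0.0007 m / 0.75 = 0.0009, 0.0005 m / 0.75 = 0.0007.

Emit:
carry_out(
  targets=[
    [0,0,0.0007,0,0.053],
    [0,0,0.0009,0,0.053],
    [0,0,0.0009,0,0.053],
  ],
)

```text
time_s: 30.58
position: [0.6012, 0.193, 0.0274]
ee_rot: [0.0, 0.111, 0.994, 0.0]
ft_force: [-2.7, -1.2, 5.6]
grip_width: 0.0579
gripper_force: 30.0
```

Seated. I release and lift, then back toward the robot to check.

Scaled: -0.11 m / 0.75 = -0.1467, -0.06 m / 0.75 = -0.08.

Emit:
carry_out(
  targets=[
    [0,0,0,0,0.058],
    [0,0,-0.0007,0,0.063],
    [0,0,-0.0007,0,0.068],
    [0,0,-0.0007,0,0.07],
    [0,0,-0.0007,0,0.07],
    [0,0,-0.0267,0,0.07],
    [0,0,-0.08,0,0.07],
    [0,0,-0.1467,0,0.07],
  ],
)

```text
time_s: 31.58
position: [0.6009, 0.1925, 0.139]
ee_rot: [-0.0, 0.111, 0.994, -0.0]
ft_force: [1.3, 0.9, -0.2]
grip_width: 0.07
gripper_force: 0.0
```

Scaled: -0.28 m / 0.75 = -0.3733, -0.25 m / 0.75 = -0.3333.

Emit:
carry_out(
  targets=[
    [0,-0.0667,-0.0533,0,0.07],
    [0,-0.1333,-0.12,0,0.07],
    [0,-0.2,-0.16,0,0.07],
    [0,-0.2667,-0.16,0,0.07],
    [0,-0.3333,-0.16,0,0.07],
    [0,-0.3733,-0.16,0,0.07],
    [0,-0.3733,-0.16,0,0.07],
    [0,-0.3733,-0.16,0,0.07],
  ],
)

```text
time_s: 32.58
position: [0.5397, -0.0797, 0.2578]
ee_rot: [0.0, 0.111, 0.994, 0.0]
ft_force: [-0.5, 0.8, 0.2]
grip_width: 0.07
gripper_force: 0.0
```

```bash
python3 - <<'E'
from h import *
o=status.get_obs();print(o['time_s'],o['position'])
ci=camera_info('wrist');im=capture('wrist')
outs=[]
for p in((.56,.24,.01),(.596,-.228,.02)):
    x,y=map(int,proj(ci,'wrist',p));print(x,y)
    x0=min(max(x-80,0),400);y0=min(max(y-75,0),270);outs.append(cv2.resize(im[y0:y0+150,x0:x0+160,::-1],(400,375),interpolation=2))
cv2.imwrite('pics/end.png',np.hstack(outs))
E
```

```text
32.575 [ 0.53968162 -0.07971979  0.25775286]
491 153
182 247
```

View pics/end.png

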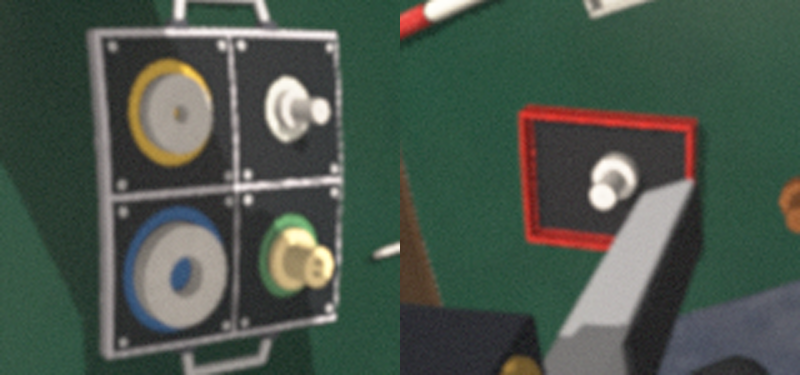

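Ring, disc, bush and kit pin sit in their wells, and the extra pin stands in the tray at (610,180). The robot is clear, so I hand in.

```bash
python3 -c "
from station import finish_job
print(finish_job())"
```

```text
the job is handed in; nothing more can be done
None
```

The job is handed in at about 33 s of the 128 s allowed: the last images show the bush, disc and ring in their wells, the extra pin upright in the red tray and the kit pin still in its well; the judge's result was not shown.

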